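# Gang three leg blanks on the marking-out board

### The job

Gang up the three loose square leg blanks on the marking-out board, ready to be marked out together: push them along the board until they lie tight side by side against the long fence, with all three left-hand ends home against the end stop. Push them gently with the fingertips or the outside of the fingers: never pinch a blank, pick it up or tip it, and do not force it once it is home. Leave the other things on the bench and board where they are.

Things in the scene. Friction and masses are not known exactly. Their poses are not given: they have to be found in the camera images.
- board: marking-out board fixed to the bench: plywood base 18 mm thick, 260 mm (its x) by 530 mm (its y), carrying a fence along its far long side and an end stop at its left end, both 24 mm high above the plywood. Origin on the bench; x across the board, away from the robot at yaw 0; y along it to the left; z up. The base spans x -130 to +130 and y -310 to +220 mm
- corner (a point): inside corner of fence and stop on the plywood's top, at x 105, y 170, z 18 mm of the board, same axes. Fence: 28 mm wide batten along y, the whole length of the board, steel rule in its top; its working face is x = 0 here and looks to -x. End stop: 40 mm wide batten along x, from x -211 to -11 mm (dust gap); its working face is y = 0 here and looks to -y
- blank1: square brown-wood leg blank, 36 (its x) x 220 (its y, the length) x 36 mm, about 0.2 kg, the one nearest the fence at the start. Loose on the plywood, roughly along the fence, 20 to 90 mm short of the stop, with gaps between the three; slides at a push of 1 to 4 N, the row of three at up to 12 N. Origin at the centre of its underside. All three are alike, in any order
- blank2: square brown-wood leg blank, 36 (its x) x 220 (its y, the length) x 36 mm, about 0.2 kg, the middle one at the start. Loose on the plywood, roughly along the fence, 20 to 90 mm short of the stop, with gaps between the three; slides at a push of 1 to 4 N, the row of three at up to 12 N. Origin at the centre of its underside. All three are alike, in any order
- blank3: square brown-wood leg blank, 36 (its x) x 220 (its y, the length) x 36 mm, about 0.2 kg, farthest from the fence at the start. Loose on the plywood, roughly along the fence, 20 to 90 mm short of the stop, with gaps between the three; slides at a push of 1 to 4 N, the row of three at up to 12 N. Origin at the centre of its underside. All three are alike, in any order
- pencil: bystander: flat red carpenter's pencil, 122 x 14 x 7 mm, lying across the right-hand end of the board; origin at its underside, 75 mm from the point, which looks to its -x
- wax_tin: bystander: round steel wax tin, 76 mm across, 38 mm high, on the bench just to the left of the board; origin at the centre of its underside
- bun_foot: bystander: turned wooden bun foot, 80 mm across, 56 mm high, standing on the near right-hand corner of the board; origin at the centre of its underside
- turned_leg: bystander: finished turned table leg with square ends, 360 mm long along its y, 36 x 36 mm, lying on the bench beyond the fence; origin at its underside, mid-length
- mallet: bystander: round carver's mallet standing on its head, handle up: 96 mm across, 240 mm high, on the bench to the left or right of the board; origin at the centre of its underside
- glue: bystander: white glue bottle standing on the bench to the right or left of the board, 60 mm across, 175 mm high; origin at the centre of its underside
- gouge: bystander: turning gouge lying on the bench at the far left, 442 mm long along its x, 36 mm thick, steel end towards its +x; origin at its underside
- try_square: bystander: try square lying flat on the bench to the right of the board: dark wooden stock 30 x 115 x 16 mm along its y, steel blade 150 mm long towards its +x; origin at the underside of the stock's centre
Not all that is in view belongs to the job. Leave any red look-alike of the blank3 alone.

How it is judged:
At the end, for the whole second after the job is handed in: All three blanks lie flat and still on the plywood, parallel to the fence within 0.02 rad, each end within 3 mm of the stop face, and packed against the fence so that no blank lies more than 4 mm farther from it than in a tight row of three (total of the gaps under 4 mm). Their order is free (y of each of blank1, blank2, blank3 in the frame of corner above -0.113 m and x of each of blank1, blank2, blank3 in the frame of corner above -0.094 m and angle between the y axis of each of blank1, blank2, blank3 and the y axis of board, either way round below 0.02 rad and height (world z) of each of blank1, blank2, blank3 below 0.022 m and angle between each of blank1, blank2, blank3's own z axis and vertical below 0.03 rad and linear speed of each of blank1, blank2, blank3 below 0.01 m/s); the robot touches nothing.
It fails at once if a blank is pinched between the fingers or rammed (over 35 N between it and the fingers) (contact force between the fingers and blank1 above 35 N or contact force between the fingers and blank2 above 35 N or contact force between the fingers and blank3 above 35 N).
It fails at once if a blank is lifted more than 10 mm off the board or tipped (height (world z) of any of blank1, blank2, blank3 above 0.028 m or angle between any of blank1, blank2, blank3's own z axis and vertical above 0.2 rad).
It fails at once if a bystander (pencil, wax tin, bun foot, turned leg, mallet, glue bottle, gouge or try square) is moved by more than 20 mm (distance of any of pencil, wax_tin, bun_foot, turned_leg, mallet, glue, gouge, try_square from where it was at the start of the episode above 0.02 m).
It also fails if it takes over 72 s, if anything falls off the work surface, if the arm or the gripper's body presses on something with over 40 N, if the wrist force passes 120 N, or if a joint passes its speed limit or range.

### The arm

A 7-joint arm with a two-finger parallel gripper is mounted at the origin on the work surface. World frame = base frame: x ahead of the robot, y to its left, z up, the work surface at z = 0. Lengths are in m, angles in rad, forces in N, time in s.
With the tool pointing down it reaches from about 0.4 to 0.875 m from the base axis. Payload 19.3 kg.
Tool frame: the origin (TCP) lies midway between the tips of the shut fingers; the grasp point (between the pads) lies 19 mm behind it; z points along the fingers, y is the line along which they close (so a half turn about z gives the same grasp; the last joint's range is limited). The gripper opens to 85 mm and grips with 20 to 120 N. Pads are 22 mm wide; open, the fingers measure 114 mm over their backs; the gripper's body (76 mm by 85 mm) begins 54 mm behind the grasp point. The pads swing forward as they close: fully open they stand 13 mm farther back than shut.
Start: joints at [1.258, 0.521, -0.036, 1.599, 0.021, 1.021, -0.113], TCP at [0.15, -0.607, 0.231] pointing down, gripper open.
Joint ranges: [-2.91, 2.91], [-0.3, 2.13], [-1.5, 1.42], [0.17, 2.43], [-1.26, 4.41], [0.16, 1.93], [-2.52, 2.52]. Speed limits (rad/s): [1.89, 1.89, 2.39, 2.39, 3.01, 3.01, 3.01].

### API

Orientations are given as a unit quaternion [x, y, z, w].
In Python, from rig import monitor, imaging, ticket gives the robot as it stands.
- The arm moves only by the tool move_arm, never from a script. Its argument "deltas" is a list of rows, each a list of 3 entries, a list of its own where there are three numbers: the shift along the tool's x, y, z in m, then the turn about the tool's z in rad, then the finger opening in m, from 0 to 0.0854. In form: [[[x, y, z], spin, fingers], ...]. A call has 1 to 5 rows; each row shifts and turns the commanded pose from where the row before left it, along the tool's axes as they then stand; what a row does not reach is not made up. A row lasts 1/10 s, in which the tool goes at most 50 mm and 8.59 degrees, less where a joint would pass 70% of its speed; a pose out of reach is approached as far as the arm can. A call is refused whole if a number of a shift passes 0.05 or a number of a turn 0.15, either way. A call with a gripper value outside its range is refused whole. The fingers move at their own pace and stop on an object; "newtons" is the grip in N (left out, the last holds). Time passes only in rows, so rows that do not move let the fingers close. It gives the time, the measured TCP pose, the force, the opening and the grip force at its end, in the units of the state.
- monitor.read_state(): the state, without advancing time (a new reading comes with each control period).
- imaging.camera(name): name is "scene" or "top"; returns a dict with "color" (480x640x3 uint8, blue, green, red), "depth" (480x640 float32, m along the optical axis (not along the pixel's ray), 0 where there is no reading), "intrinsics" (3x3 intrinsics, pixels), "k1" (the pictures are not rectified: a ray, as slopes to the right and down, at radius r is drawn at 1 + k1 r^2 times it, then the intrinsics apply), "rvec" (rotation vector, rad) and "tvec" (3), from world to camera coordinates, as OpenCV has them. Camera axes: x right, y down, z forward; pixel columns grow to the right and rows downward; lengths in m; the calibration is good to about 2 mm. A picture is of the moment at which its call begins.
- ticket.finish_job(): hands the job in; it is judged then, once.
The state is a dict: "clock": time; "qpos": joint angles; "qvel": joint speeds; "joint_efforts": joint torques, N m; "tcp_pos": TCP position; "tcp_rot": TCP orientation; "wrist_force": force on the tool from outside, world axes, zero at the start; "ft_torque": the same for the moment, N m; "opening": finger opening in m; "grasp_force": force on a finger pad.
Only numpy, scipy, OpenCV 4.12 (cv2) and the standard library are available. Lean on these libraries where they do the work, as an engineer would, in place of code of your own. Each camera call takes 0.05 s, during which the arm holds its last target. There are 200 camera calls.

## Working session

There is one attempt and no reset: what is moved stays moved. The work goes in short steps, Python scripts to look and compute and a tool call to move; the robot and the scene stay as the last step left them, time stands still between calls to the robot, and variables do not carry over. Pictures are saved under pics/ and viewed, at most 10 in all, crops included, and the job is handed in when it is done.

Besides the shell and the picture viewer there is one more tool, called after "Request:" in YAML: its name, and indented under it one key for each argument. move_arm: Moves the arm, as the interface text tells. Its arguments: {"type":"object","properties":{"deltas":{"type":"array"},"newtons":{"type":"number"}},"required":["deltas"]}

```bash
mkdir -p pics; cat > h.py <<'E'
import numpy as np, cv2
from rig import monitor, imaging, ticket
def snap(n,f=None):
    c=imaging.camera(n)
    if f: cv2.imwrite('pics/'+f,c['color'])
    return c
def world(c,uv,z=None):
    K=c['intrinsics'];R=cv2.Rodrigues(np.array(c['rvec'],float))[0];t=np.array(c['tvec'],float).ravel()
    uv=np.array(uv,float).reshape(-1,2)
    d=(uv-[K[0][2],K[1][2]])/[K[0][0],K[1][1]]
    s=d.copy()
    for _ in range(10): s=d/(1+c['k1']*(s**2).sum(1,keepdims=True))
    ray=np.c_[s,np.ones(len(s))]@R; o=-R.T@t
    if z is None:
        dep=np.array([c['depth'][int(v),int(u)] for u,v in uv])
        return o+ray*dep[:,None]
    return o+ray*((z-o[2])/ray[:,2])[:,None]
E
python3 - <<'E'
from h import *
c=snap('top','t0.png');snap('scene','s0.png')
s=monitor.read_state();print(s['tcp_pos'],s['tcp_rot'],s['clock'],s['wrist_force'])
print(c['tvec'],c['rvec'],c['k1'])
E
```

```text
[ 0.15014743 -0.60639959  0.2307617 ] [ 9.92642034e-01  1.21084775e-01 -9.01212819e-05 -5.11471845e-04] 0.1 [-0.31060792  0.38382016  0.04595307]
[0.03214835 0.51625699 1.2279041 ] [ 2.16941778 -2.12819144  0.17889094] 0.04055163210050633
```

View pics/t0.png

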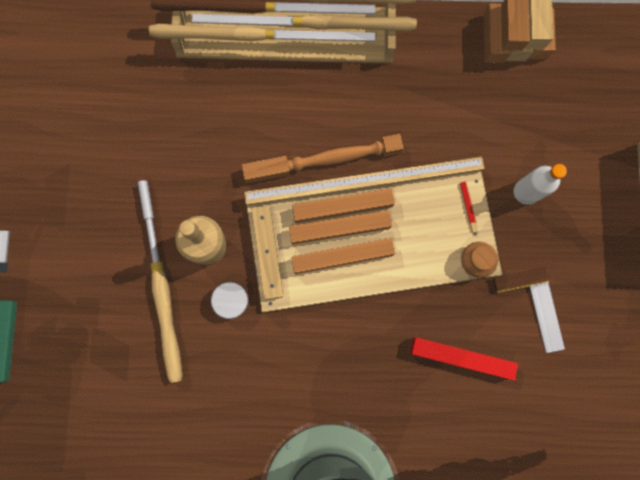

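View pics/s0.png

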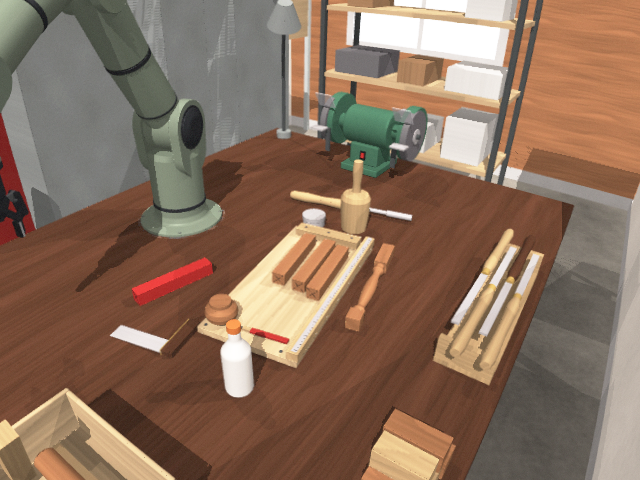

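The top view shows the board (corners around (247,195), (482,160), (500,275), (262,308)). The blanks are near (343,205), (340,227) and (343,256), the bun foot at (480,260) and the pencil at (469,207). Next I'll measure them using depth.

```bash
cat >> h.py <<'E'
def grid(c):
    v,u=np.mgrid[0:480,0:640]
    return world(c,np.c_[u.ravel(),v.ravel()]).reshape(480,640,3)
def rects(c,P,mask,amin=100):
    n,l,st,_=cv2.connectedComponentsWithStats(mask.astype(np.uint8))
    out=[]
    for i in range(1,n):
        if st[i,4]<amin: continue
        q=P[l==i]; r=cv2.minAreaRect((q[:,:2]*1000).astype(np.float32))
        b=cv2.boxPoints(r)
        out.append((st[i,:4],st[i,4],np.median(q[:,2]),r,b))
    return out
def blanks(c,P):
    b,g,r=[c['color'][...,i].astype(int) for i in range(3)]
    hsv=cv2.cvtColor(c['color'],cv2.COLOR_BGR2HSV)
    m=(P[...,2]>.047)&(P[...,2]<.062)
    m[:,:]&=(P[...,0]>.3)
    return m
E
python3 - <<'E'
from h import *
c=snap('top');P=grid(c);np.set_printoptions(precision=1,suppress=True)
print('b')
for a in rects(c,P,blanks(c,P)): print(a[0],a[1],round(a[2],4),np.round(a[3][0],1),np.round(a[3][1],1),a[3][2],a[4].tolist())
print('f')
z=P[...,2]
for a in rects(c,P,(z>.034)&(z<.047)&(P[...,0]>.3)): print(a[0],a[1],round(a[2],4),np.round(a[3][0],1),np.round(a[3][1],1),a[3][2],a[4].astype(int).tolist())
im=cv2.resize(c['color'][150:320,235:515],None,fx=2.8,fy=2.8,interpolation=cv2.INTER_CUBIC);cv2.imwrite('pics/t1.png',im)
E
```

```text
b
[494   3  56  50] 311 0.0523 [ 998.7 -393.7] [152.   85.7] 48.66758346557617 [[916.34619140625, -422.477783203125], [980.6983032226562, -479.0770263671875], [1081.0946044921875, -364.9285888671875], [1016.7424926757812, -308.329345703125]]
[292 188 103  33] 1686 0.0538 [603.9 -18.4] [ 37.8 219.6] 11.076387405395508 [[564.2926025390625, 85.73336791992188], [606.47412109375, -129.73770141601562], [643.584716796875, -122.4727783203125], [601.4031982421875, 92.998291015625]]
[289 210 103  33] 1711 0.0537 [555.9 -13. ] [ 37.4 220.6] 10.387419700622559 [[517.5690307617188, 92.09930419921875], [557.3384399414062, -124.85542297363281], [594.1386108398438, -118.10968017578125], [554.3692016601562, 98.84504699707031]]
[291 238 104  35] 1734 0.0538 [493.3 -19.4] [ 36.9 220.5] 11.811478614807129 [[452.6665954589844, 84.69708251953125], [497.79437255859375, -131.10137939453125], [533.890380859375, -123.55296325683594], [488.76263427734375, 92.24549865722656]]
[461 241  38  36] 447 0.0562 [ 490.3 -311.3] [78.2 74.4] 74.1759033203125 [[443.792724609375, -338.8316345214844], [515.38134765625, -359
[... 280 characters left out ...]
5.8 43.2] 12.9912691116333 [[726, -109], [736, -152], [771, -144], [761, -101]]
[242 156  47  24] 545 0.0367 [686.3 152.5] [ 37.6 101.1] 12.5714693069458 [[656, 197], [678, 99], [715, 107], [693, 205]]
[245 157 240  48] 3026 0.0421 [661.5 -66.2] [ 30.4 530.4] 9.821799278259277 [[601, 192], [691, -330], [721, -324], [631, 197]]
[252 206  31  93] 1676 0.0417 [498.1 144.4] [199.8  40.3] 9.899091720581055 [[396, 147], [403, 107], [599, 141], [593, 181]]
[212 282  36  36] 920 0.0381 [393.  221.6] [73.2 74.5] 47.44673156738281 [[340, 219], [395, 169], [445, 223], [390, 273]]
[414 337  40  12] 214 0.037 [ 310.4 -213.8] [82.8 21.2] 87.655029296875 [[298, -254], [319, -255], [322, -172], [301, -172]]
```

View pics/t1.png

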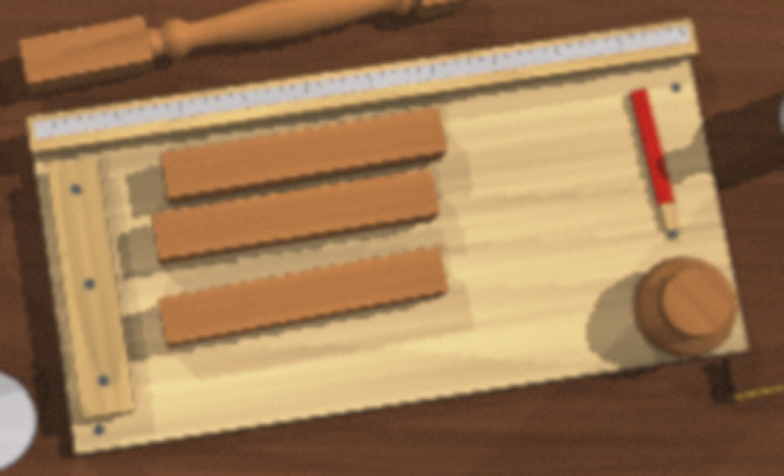

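Request:
move_arm:
  deltas:
    - [[0.033,-0.022,0],0.071,0.085]
    - [[0.035,-0.02,0],0,0.085]
    - [[0.035,-0.02,0],0,0.085]
    - [[0.035,-0.02,0],0,0.085]
    - [[0.035,-0.02,0],0,0.085]

```text
clock: 0.65
tcp_pos: [0.3022, -0.4734, 0.2312]
tcp_rot: [0.996, 0.086, -0.0, -0.0]
wrist_force: [0.9, -0.6, -0.6]
opening: 0.085
grasp_force: 0.0
```

Request:
move_arm:
  deltas:
    - [[0.028,-0.038,0],0,0.085]
    - [[0.028,-0.038,0],0,0.085]
    - [[0.028,-0.038,0],0,0.085]
    - [[0.028,-0.038,0],0,0.085]
    - [[0.028,-0.038,0],0,0.085]

```text
clock: 1.15
tcp_pos: [0.4071, -0.2617, 0.2314]
tcp_rot: [0.996, 0.086, 0.0, 0.0]
wrist_force: [1.2, -0.3, 1.0]
opening: 0.085
grasp_force: 0.0
```

Request:
move_arm:
  deltas:
    - [[0.012,-0.043,0],0,0.085]
    - [[0.012,-0.043,0],0,0.085]
    - [[0.012,-0.043,0],0,0.085]
    - [[0.012,-0.043,0],0,0.085]
    - [[0,0,0],0,0.085]

```text
clock: 1.65
tcp_pos: [0.4251, -0.0808, 0.2315]
tcp_rot: [0.996, 0.089, 0.0, -0.001]
wrist_force: [-0.4, -0.9, 1.0]
opening: 0.0849
grasp_force: 0.0
```

```bash
cat >> h.py <<'E'
C=np.array([.6110,.1432]);th=np.deg2rad(9.85);ex=np.array([np.cos(th),np.sin(th)]);ey=np.array([-np.sin(th),np.cos(th)])
def cor(p): d=np.array(p)[:2]-C; return np.round([d@ex*1000,d@ey*1000],1)
def st():
    s=monitor.read_state();R=cv2.Rodrigues
    q=s['tcp_rot'];print('t',round(s['clock'],2),'tcp corner',cor(s['tcp_pos']),'z',np.round(s['tcp_pos'][2]*1000,1),'yaw',np.rad2deg(2*np.arctan2(q[1],q[0])),'F',np.round(s['wrist_force'],1),'Fb',np.round([s['wrist_force'][:2]@ex,s['wrist_force'][:2]@ey],1),'open',s['opening'])
def show(n='top'):
    c=snap(n);P=grid(c)
    for a in rects(c,P,blanks(c,P)):
        if cor(a[3][0]/np.array(1000.))[0]<50 : print('rect',cor(np.array(a[3][0])/1000),np.round(a[3][1],1),round(a[3][2]-9.85,2))
    return c
E
python3 -c "
from h import *
st()"
```

```text
t 1.65 tcp corner [-221.5 -188.9] z 231.5 yaw 10.223879515261949 F [-0.4 -0.9  1. ] Fb [-0.6 -0.8] open 0.08492515135329967
```

Request:
move_arm:
  deltas:
    - [[0.015,-0.022,0.03],0.006,0.085]
    - [[0.015,-0.022,0.04],0,0.085]
    - [[0,0,0.045],0,0.085]
    - [[0,0,0.04],0,0.085]
    - [[0,0,0.03],0,0.085]

```text
clock: 2.15
tcp_pos: [0.4459, -0.0374, 0.0441]
tcp_rot: [0.997, 0.083, -0.001, -0.0]
wrist_force: [1.8, 0.1, 0.6]
opening: 0.0851
grasp_force: 0.0
```

Request:
move_arm:
  deltas:
    - [[0,0,0.015],0,0.085]
    - [[0,0,0.01],0,0.085]
    - [[0,0,0.005],0,0.085]
    - [[0,0,0],0,0.085]

```text
clock: 2.55
tcp_pos: [0.4469, -0.0375, 0.0163]
tcp_rot: [0.997, 0.083, -0.0, 0.0]
wrist_force: [0.2, 1.2, -0.3]
opening: 0.0847
grasp_force: 0.0
```

```bash
python3 -c "
from h import *
st();c=show();snap('scene','s1.png')"
```

```text
t 2.55 tcp corner [-192.6 -149.9] z 16.3 yaw 9.495044424468835 F [ 0.2  1.2 -0.3] Fb [0.4 1.1] open 0.08471011147639969
rect [ -34.1 -158.1] [ 38.1 220. ] 1.12
rect [ -80.9 -144.2] [ 36.9 219.9] 0.82
rect [-193.1 -428.7] [78.6 68.9] 71.8
rect [-146.7  -65.9] [36.3 71.9] 1.97
```

View pics/s1.png

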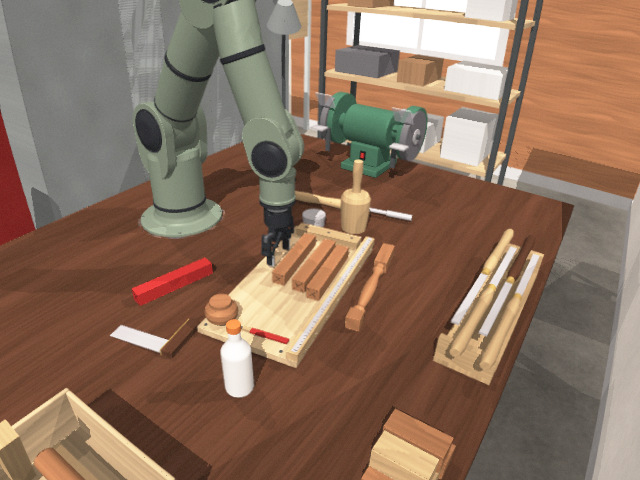

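The scene view shows the open gripper standing on the plywood, near-side of the blanks around (275,250), clear of everything. I'll start the side push.

Request:
move_arm:
  deltas:
    - [[0.004,0,0],-0.006,0.085]
    - [[0.004,0,0],0,0.085]
    - [[0.004,0,0],0,0.085]
    - [[0.003,0,0],0,0.085]
    - [[0.003,0,0],0,0.085]

```text
clock: 3.15
tcp_pos: [0.4648, -0.0343, 0.0163]
tcp_rot: [0.996, 0.086, -0.0, -0.0]
wrist_force: [-1.4, 0.3, 1.3]
opening: 0.085
grasp_force: 0.7
```

Request:
move_arm:
  deltas:
    - [[0.003,0,0],0,0.085]
    - [[0.003,0,0],0,0.085]
    - [[0.003,0,0],0,0.085]
    - [[0.003,0,0],0,0.085]
    - [[0.003,0,0],0,0.085]

```text
clock: 3.65
tcp_pos: [0.4796, -0.0318, 0.0163]
tcp_rot: [0.996, 0.086, -0.0, -0.0]
wrist_force: [-0.3, -0.3, 0.1]
opening: 0.0849
grasp_force: 0.4
```

```bash
python3 -c "
from h import *
st();c=show()"
```

```text
t 3.65 tcp corner [-159.4 -149.9] z 16.3 yaw 9.83624691606335 F [-0.3 -0.3  0.1] Fb [-0.3 -0.2] open 0.08489342832580829
rect [ -33.9 -158.2] [ 37.6 219.8] 1.36
rect [-82.1 -70.5] [36.4 72.6] 0.76
rect [-187.6 -432.9] [77.1 53.1] 59.77
rect [-129.1  -66.5] [36.4 71.6] 0.65
```

Request:
move_arm:
  deltas:
    - [[0.003,0,0],0,0.085]
    - [[0.003,0,0],0,0.085]
    - [[0.003,0,0],0,0.085]
    - [[0.003,0,0],0,0.085]
    - [[0.003,0,0],0,0.085]

```text
clock: 4.2
tcp_pos: [0.4941, -0.0292, 0.0163]
tcp_rot: [0.996, 0.086, -0.0, 0.0]
wrist_force: [-2.8, -0.1, 2.5]
opening: 0.0847
grasp_force: 1.6
```

Request:
move_arm:
  deltas:
    - [[0.003,0,0],0,0.085]
    - [[0.003,0,0],0,0.085]
    - [[0.003,0,0],0,0.085]
    - [[0.003,0,0],0,0.085]
    - [[0.002,0,0],0,0.085]

```text
clock: 4.7
tcp_pos: [0.508, -0.0268, 0.0163]
tcp_rot: [0.996, 0.086, -0.0, 0.0]
wrist_force: [-3.7, -0.7, 2.1]
opening: 0.0847
grasp_force: 2.0
```

```bash
python3 -c "
from h import *
st();c=show()"
```

```text
t 4.7 tcp corner [-130.5 -149.9] z 16.3 yaw 9.837621701394818 F [-3.7 -0.7  2.1] Fb [-3.8 -0.1] open 0.08472067619165946
rect [-64.6 -70.1] [112.5  74.3] -3.98
rect [-183.6 -439.4] [78.4 40.7] 47.64
```

Request:
move_arm:
  deltas:
    - [[0.0015,0,0],0,0.085]
    - [[0.0015,0,0],0,0.085]
    - [[0.0015,0,0],0,0.085]
    - [[0.0015,0,0],0,0.085]
    - [[0.001,0,0],0,0.085]

```text
clock: 5.25
tcp_pos: [0.515, -0.0256, 0.0163]
tcp_rot: [0.996, 0.086, 0.0, -0.0]
wrist_force: [-2.2, -0.9, 0.6]
opening: 0.085
grasp_force: 1.6
```

Request:
move_arm:
  deltas:
    - [[0.0007,0,0],0,0.085]
    - [[0.0007,0,0],0,0.085]

```text
clock: 5.45
tcp_pos: [0.5162, -0.0254, 0.0163]
tcp_rot: [0.996, 0.086, -0.0, 0.0]
wrist_force: [-3.0, -1.1, 0.5]
opening: 0.0852
grasp_force: 1.5
```

Request:
move_arm:
  deltas:
    - [[0.0006,0,0],0,0.085]
    - [[0.0006,0,0],0,0.085]

```text
clock: 5.65
tcp_pos: [0.5174, -0.0252, 0.0163]
tcp_rot: [0.996, 0.086, 0.0, -0.0]
wrist_force: [-3.0, -0.2, -0.9]
opening: 0.0851
grasp_force: 1.3
```

Request:
move_arm:
  deltas:
    - [[0.0006,0,0],0,0.085]
    - [[0,0,0],0,0.085]

```text
clock: 5.85
tcp_pos: [0.5181, -0.0251, 0.0163]
tcp_rot: [0.996, 0.086, 0.0, -0.0]
wrist_force: [-1.5, -0.5, -1.7]
opening: 0.0851
grasp_force: 0.8
```

Request:
move_arm:
  deltas:
    - [[0.0005,0,0],0,0.085]
    - [[0.0005,0,0],0,0.085]

```text
clock: 6.05
tcp_pos: [0.5184, -0.025, 0.0163]
tcp_rot: [0.996, 0.086, -0.001, 0.0]
wrist_force: [-7.8, -1.0, 5.3]
opening: 0.0851
grasp_force: 4.1
```

```bash
python3 -c "
from h import *
st();c=show()"
```

```text
t 6.05 tcp corner [-120.  -149.9] z 16.3 yaw 9.840918359355184 F [-7.8 -1.   5.3] Fb [-7.9  0.3] open 0.08513661173397649
rect [-52.9 -68.9] [112.3  73.9] -2.57
rect [-183.7 -442.8] [77.6 36.3] 41.8
```

Request:
move_arm:
  deltas:
    - [[0.0005,0,0],0,0.085]
    - [[0.0,0,0],0,0.085]

```text
clock: 6.3
tcp_pos: [0.5184, -0.025, 0.0163]
tcp_rot: [0.996, 0.086, -0.001, 0.0]
wrist_force: [-8.7, -0.6, 5.9]
opening: 0.0849
grasp_force: 4.6
```

Request:
move_arm:
  deltas:
    - [[-0.01,0,0],0,0.085]
    - [[-0.03,0,0],0,0.085]
    - [[-0.04,0,0],0,0.085]
    - [[-0.02,0,-0.01],0,0.085]
    - [[0,0,0],0,0.085]

```text
clock: 6.8
tcp_pos: [0.4185, -0.0426, 0.0271]
tcp_rot: [0.996, 0.085, -0.0, 0.0]
wrist_force: [0.5, 0.1, -0.2]
opening: 0.0849
grasp_force: 0.0
```

```bash
python3 -c "
from h import *
st();c=show();P=grid(c)
L=np.stack([(P[...,:2]-C)@ex,(P[...,:2]-C)@ey],-1)
im=cv2.resize(c['color'][150:320,235:515],None,fx=2.8,fy=2.8,interpolation=cv2.INTER_CUBIC);cv2.imwrite('pics/t2.png',im)
m=blanks(c,P)
for k in range(3):
    xc=-.018-.036*k; q=L[m&(abs(L[...,0]-xc)<.012)]; q=q[(q[:,1]<0)&(q[:,1]>-.35)]; print(k,q[:,1].max(),q[:,1].min())
q=L[m&(L[...,0]>-.14)&(L[...,1]>-.3)]
for y in (-.06,-.1,-.2,-.24): w=q[abs(q[:,1]-y)<.004]; print(y,w[:,0].min(),w[:,0].max())
"
```

```text
t 6.8 tcp corner [-221.4 -150.1] z 27.1 yaw 9.806469975302956 F [ 0.5  0.1 -0.2] Fb [0.5 0. ] open 0.08487837039620877
rect [ -52.8 -149.7] [111.2 238. ] -0.02
rect [-197.8 -427.3] [77.4 75.8] 80.05
0 -0.04893201312932253 -0.2687663792561247
1 -0.03485371089939286 -0.25453973866291324
2 -0.03070205291244997 -0.2508303308057356
-0.06 -0.10771845031965167 0.015149089360755236
-0.1 -0.10816844733043017 -0.00013644386633670396
-0.2 -0.10795622066808172 0.018924634776757255
-0.24 -0.10753705454064694 0.019400452404073378
```

View pics/t2.png

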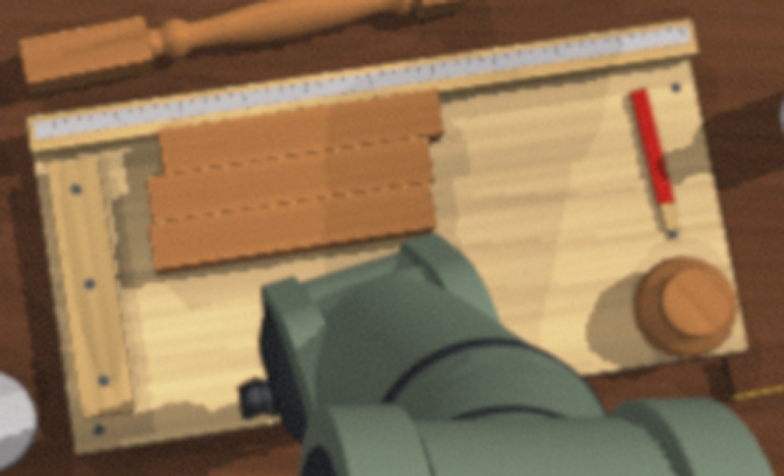

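The top crop shows the row packed against the fence, with end offsets remaining at the left. The gripper is clear. Next come the end pushes with shut fingers, starting with blank1.

Request:
move_arm:
  deltas:
    - [[0,0.01,-0.045],0,0]
    - [[0,0.03,-0.045],0,0]
    - [[0.03,0.04,0],0,0]
    - [[0.03,0.04,0],0,0]
    - [[0.04,0.03,0],0,0]

```text
clock: 7.35
tcp_pos: [0.5462, -0.1738, 0.1137]
tcp_rot: [0.996, 0.085, 0.001, 0.001]
wrist_force: [0.2, 1.1, 0.7]
opening: 0.0116
grasp_force: 0.0
```

Request:
move_arm:
  deltas:
    - [[0.045,0.005,0],0,0]
    - [[0.045,0,0],0,0]
    - [[0.013,0,0],0,0]
    - [[0,0,0],0,0]

```text
clock: 7.75
tcp_pos: [0.6492, -0.1565, 0.1121]
tcp_rot: [0.996, 0.087, 0.001, -0.0]
wrist_force: [-2.1, 0.4, 0.9]
opening: -0.0003
grasp_force: 0.0
```

```bash
python3 -c "
from h import *
st()"
```

```text
t 7.75 tcp corner [ -13.7 -301.8] z 112.1 yaw 9.926477221045936 F [-2.1  0.4  0.9] Fb [-2.1  0.7] open -0.0003147875453505025
```

Request:
move_arm:
  deltas:
    - [[-0.005,0,0.02],0,0]
    - [[0,0,0.03],0,0]
    - [[0,0,0.022],0,0]
    - [[0,0,0.01],0,0]
    - [[0,0,0.0],0,0]

```text
clock: 8.25
tcp_pos: [0.6412, -0.1587, 0.0299]
tcp_rot: [0.996, 0.086, -0.001, -0.0]
wrist_force: [0.6, -0.1, -0.0]
opening: 0.0002
grasp_force: 0.0
```

Request:
move_arm:
  deltas:
    - [[0,-0.004,0],0,0]
    - [[0,-0.004,0],0,0]
    - [[0,-0.003,0],0,0]
    - [[0,-0.003,0],0,0]
    - [[0,-0.003,0],0,0]

```text
clock: 8.75
tcp_pos: [0.6393, -0.1415, 0.0313]
tcp_rot: [0.996, 0.086, 0.0, 0.0]
wrist_force: [-0.0, -0.2, -0.5]
opening: 0.0001
grasp_force: 0.0
```

```bash
cat >> h.py <<'E'
def ends():
    c=snap('top');P=grid(c);m=blanks(c,P)
    L=np.stack([(P[...,:2]-C)@ex,(P[...,:2]-C)@ey],-1)
    for k in range(3):
        xc=-.018-.036*k; q=L[m&(abs(L[...,0]-xc)<.012)]; q=q[(q[:,1]<0)&(q[:,1]>-.32)]; print(k,np.round(1000*q[:,1].max(),1),np.round(q[:,1].min()*1000,1))
    q=L[m&(L[...,0]>-.2)&(L[...,1]>-.3)]
    for y in (-.04,-.08,-.12,-.16,-.2): w=q[abs(q[:,1]-y)<.004]; len(w) and print(y,np.round(w[:,0].min()*1000,1))
    return c
E
python3 -c "
from h import *
st();ends()"
```

```text
t 8.75 tcp corner [ -20.8 -285.3] z 31.3 yaw 9.849195512114965 F [-0.  -0.2 -0.5] Fb [-0.  -0.2] open 0.000132516090374221
0 -48.9 -282.7
1 -34.9 -254.8
2 -30.7 -250.7
-0.04 -107.9
-0.08 -108.0
-0.12 -108.0
-0.16 -108.3
-0.2 -108.3
```

Request:
move_arm:
  deltas:
    - [[0,-0.003,0],0,0]
    - [[0,-0.003,0],0,0]
    - [[0,-0.003,0],0,0]
    - [[0,-0.003,0],0,0]
    - [[0,-0.003,0],0,0]

```text
clock: 9.3
tcp_pos: [0.6366, -0.127, 0.031]
tcp_rot: [0.996, 0.086, 0.0, 0.0]
wrist_force: [0.3, -1.6, 0.4]
opening: -0.0002
grasp_force: 1.2
```

Request:
move_arm:
  deltas:
    - [[0,-0.003,0],0,0]
    - [[0,-0.003,0],0,0]
    - [[0,-0.003,0],0,0]
    - [[0,-0.003,0],0,0]
    - [[0,-0.003,0],0,0]

```text
clock: 9.8
tcp_pos: [0.634, -0.112, 0.0309]
tcp_rot: [0.996, 0.086, 0.0, -0.0]
wrist_force: [0.8, -2.1, 1.1]
opening: -0.0002
grasp_force: 1.3
```

```bash
python3 -c "
from h import *
st();ends()"
```

```text
t 9.8 tcp corner [ -21.  -255.4] z 30.9 yaw 9.837041168856585 F [ 0.8 -2.1  1.1] Fb [ 0.4 -2.2] open -0.0001623991155436504
0 -22.6 -249.5
1 -34.9 -255.1
2 -30.7 -250.2
-0.04 -108.6
-0.08 -107.8
-0.12 -108.2
-0.16 -107.8
-0.2 -108.2
```

Request:
move_arm:
  deltas:
    - [[0.001,-0.003,0],0,0]
    - [[0,-0.003,0],0,0]
    - [[0,-0.003,0],0,0]
    - [[0,-0.003,0],0,0]
    - [[0,-0.003,0],0,0]

```text
clock: 10.35
tcp_pos: [0.6322, -0.0971, 0.0308]
tcp_rot: [0.996, 0.086, -0.0, 0.0]
wrist_force: [-2.4, -3.9, 0.7]
opening: 0.0
grasp_force: 1.8
```

Request:
move_arm:
  deltas:
    - [[0,-0.002,0],0,0]
    - [[0,-0.0015,0],0,0]
    - [[0,-0.0015,0],0,0]
    - [[0,-0.001,0],0,0]
    - [[0,-0.0006,0],0,0]

```text
clock: 10.85
tcp_pos: [0.6314, -0.0906, 0.0309]
tcp_rot: [0.996, 0.086, 0.0, -0.0]
wrist_force: [-0.7, -1.7, -0.8]
opening: -0.0004
grasp_force: 0.4
```

Request:
move_arm:
  deltas:
    - [[0,-0.0006,0],0,0]
    - [[0,-0.0006,0],0,0]

```text
clock: 11.05
tcp_pos: [0.6312, -0.0897, 0.0309]
tcp_rot: [0.996, 0.086, 0.0, 0.0]
wrist_force: [0.4, -2.0, 0.1]
opening: 0.0001
grasp_force: 0.8
```

```bash
python3 -c "
from h import *
st();ends()"
```

```text
t 11.05 tcp corner [ -19.9 -232.9] z 30.9 yaw 9.836179304152417 F [ 0.4 -2.   0.1] Fb [ 0. -2.] open 7.899864638810101e-05
0 -0.1 -236.1
1 -34.9 -254.9
2 -30.7 -250.2
-0.04 -107.8
-0.08 -108.5
-0.12 -108.4
-0.16 -108.1
-0.2 -108.1
```

Request:
move_arm:
  deltas:
    - [[0,-0.0006,0],0,0]
    - [[0,-0.0004,0],0,0]

```text
clock: 11.3
tcp_pos: [0.6311, -0.0889, 0.0309]
tcp_rot: [0.996, 0.086, 0.0, 0.0]
wrist_force: [2.1, -4.5, -0.5]
opening: -0.0001
grasp_force: 2.1
```

Request:
move_arm:
  deltas:
    - [[0,-0.0004,0],0,0]
    - [[0,0,0],0,0]

```text
clock: 11.5
tcp_pos: [0.6311, -0.0889, 0.031]
tcp_rot: [0.996, 0.086, 0.0, 0.0]
wrist_force: [2.2, -4.7, -1.1]
opening: -0.0003
grasp_force: 2.7
```

Request:
move_arm:
  deltas:
    - [[0,0.006,0],0,0]
    - [[0,0.02,0],0,0]
    - [[0,0.02,0],0,0]
    - [[0,0,0],0,0]
    - [[-0.01,0,0],0,0]

```text
clock: 12.0
tcp_pos: [0.6292, -0.135, 0.0307]
tcp_rot: [0.996, 0.086, 0.0, -0.0]
wrist_force: [-0.4, 0.8, -0.4]
opening: 0.0001
grasp_force: 0.0
```

Request:
move_arm:
  deltas:
    - [[-0.012,0,0],0,0]
    - [[-0.012,0,0],0,0]
    - [[0,-0.003,0],0,0]
    - [[0,-0.003,0],0,0]
    - [[0,-0.003,0],0,0]

```text
clock: 12.5
tcp_pos: [0.6042, -0.1295, 0.031]
tcp_rot: [0.996, 0.086, 0.0, -0.0]
wrist_force: [-0.8, 0.9, 0.3]
opening: -0.0003
grasp_force: 0.0
```

Request:
move_arm:
  deltas:
    - [[0,-0.003,0],0,0]
    - [[0,-0.003,0],0,0]
    - [[0,-0.003,0],0,0]
    - [[0,-0.003,0],0,0]
    - [[0,-0.003,0],0,0]

```text
clock: 13.0
tcp_pos: [0.6012, -0.1156, 0.031]
tcp_rot: [0.996, 0.086, 0.0, 0.0]
wrist_force: [1.0, -2.4, 2.4]
opening: 0.0001
grasp_force: 1.5
```

```bash
python3 -c "
from h import *
st();ends()"
```

```text
t 13.0 tcp corner [ -53.9 -253.4] z 31.0 yaw 9.83375917031433 F [ 1.  -2.4  2.4] Fb [ 0.6 -2.5] open 5.5747181336534364e-05
0 -0.0 -219.2
1 -20.5 -251.3
2 -30.6 -249.8
-0.04 -108.1
-0.08 -108.1
-0.12 -108.0
-0.16 -108.3
-0.2 -108.5
```

Request:
move_arm:
  deltas:
    - [[0,-0.003,0],0,0]
    - [[0,-0.003,0],0,0]
    - [[0,-0.003,0],0,0]
    - [[0,-0.003,0],0,0]
    - [[0,-0.003,0],0,0]

```text
clock: 13.55
tcp_pos: [0.5985, -0.1007, 0.0309]
tcp_rot: [0.996, 0.086, -0.0, -0.0]
wrist_force: [0.3, -3.0, 2.7]
opening: 0.0001
grasp_force: 1.5
```

Request:
move_arm:
  deltas:
    - [[0,-0.0015,0],0,0]
    - [[0,-0.001,0],0,0]
    - [[0,-0.001,0],0,0]
    - [[0,-0.0008,0],0,0]
    - [[0,-0.0006,0],0,0]

```text
clock: 14.05
tcp_pos: [0.5977, -0.0962, 0.0309]
tcp_rot: [0.996, 0.086, -0.0, 0.0]
wrist_force: [0.6, -2.3, 2.5]
opening: -0.0002
grasp_force: 1.5
```

Request:
move_arm:
  deltas:
    - [[0,-0.0006,0],0,0]
    - [[0,-0.0004,0],0,0]

```text
clock: 14.25
tcp_pos: [0.5976, -0.0951, 0.0309]
tcp_rot: [0.996, 0.086, 0.0, -0.0]
wrist_force: [1.3, -3.9, 2.0]
opening: 0.0001
grasp_force: 1.5
```

```bash
python3 -c "
from h import *
st();ends()"
```

```text
t 14.25 tcp corner [ -54.  -232.5] z 30.9 yaw 9.839174217045311 F [ 1.3 -3.9  2. ] Fb [ 0.6 -4.1] open 0.00013855001044730104
0 -0.5 -209.2
1 -0.1 -227.5
2 -30.6 -250.3
-0.04 -108.3
-0.08 -108.3
-0.12 -108.8
-0.16 -108.2
-0.2 -107.8
```

Request:
move_arm:
  deltas:
    - [[0,-0.0005,0],0,0]
    - [[0,0,0],0,0]

```text
clock: 14.5
tcp_pos: [0.5975, -0.0948, 0.0309]
tcp_rot: [0.996, 0.086, 0.0, 0.0]
wrist_force: [2.0, -3.7, 2.6]
opening: -0.0002
grasp_force: 2.2
```

Request:
move_arm:
  deltas:
    - [[0,0.006,0],0,0]
    - [[0,0.02,0],0,0]
    - [[0,0.016,0],0,0]
    - [[0,0,0],0,0]
    - [[-0.012,0,0],0,0]

```text
clock: 15.0
tcp_pos: [0.5935, -0.138, 0.0307]
tcp_rot: [0.996, 0.086, 0.0, -0.0]
wrist_force: [0.1, 0.0, 0.7]
opening: 0.0001
grasp_force: 0.0
```

Request:
move_arm:
  deltas:
    - [[-0.012,0,0],0,0]
    - [[-0.012,0,0],0,0]
    - [[0,-0.003,0],0,0]
    - [[0,-0.003,0],0,0]
    - [[0,-0.003,0],0,0]

```text
clock: 15.5
tcp_pos: [0.5683, -0.1325, 0.0309]
tcp_rot: [0.996, 0.086, 0.0, -0.0]
wrist_force: [0.5, 0.3, -0.3]
opening: 0.0
grasp_force: 0.0
```

Request:
move_arm:
  deltas:
    - [[0,-0.003,0],0,0]
    - [[0,-0.003,0],0,0]
    - [[0,-0.003,0],0,0]
    - [[0,-0.003,0],0,0]
    - [[0,-0.003,0],0,0]

```text
clock: 16.0
tcp_pos: [0.5651, -0.1183, 0.0309]
tcp_rot: [0.996, 0.086, 0.0, 0.0]
wrist_force: [-0.6, -1.3, -0.1]
opening: 0.0002
grasp_force: 0.5
```

```bash
python3 -c "
from h import *
st();ends()"
```

```text
t 16.0 tcp corner [ -89.9 -249.8] z 30.9 yaw 9.839722031208272 F [-0.6 -1.3 -0.1] Fb [-0.8 -1.2] open 0.00022782017950996678
0 -0.2 -219.3
1 -0.3 -219.4
2 -17.0 -244.1
-0.04 -109.3
-0.08 -109.0
-0.12 -109.4
-0.16 -108.6
-0.2 -108.8
```

Blank3 still has 17 mm to go.

Request:
move_arm:
  deltas:
    - [[0,-0.003,0],0,0]
    - [[0,-0.003,0],0,0]
    - [[0,-0.003,0],0,0]
    - [[0,-0.003,0],0,0]
    - [[0,-0.0015,0],0,0]

```text
clock: 16.55
tcp_pos: [0.5627, -0.1048, 0.0309]
tcp_rot: [0.996, 0.086, -0.0, -0.0]
wrist_force: [0.5, -1.6, -0.5]
opening: 0.0005
grasp_force: 0.4
```

Request:
move_arm:
  deltas:
    - [[0,-0.001,0],0,0]
    - [[0,-0.001,0],0,0]
    - [[0,-0.0008,0],0,0]
    - [[0,-0.0006,0],0,0]
    - [[0,-0.0005,0],0,0]

```text
clock: 17.05
tcp_pos: [0.5621, -0.1014, 0.0309]
tcp_rot: [0.996, 0.086, 0.0, 0.0]
wrist_force: [0.3, -0.8, 0.4]
opening: 0.0001
grasp_force: 0.4
```

Request:
move_arm:
  deltas:
    - [[0,-0.0005,0],0,0]
    - [[0,0,0],0,0]

```text
clock: 17.25
tcp_pos: [0.5621, -0.101, 0.0309]
tcp_rot: [0.996, 0.086, 0.0, 0.0]
wrist_force: [0.8, -1.4, -0.0]
opening: 0.0003
grasp_force: 0.9
```

```bash
python3 -c "
from h import *
st();ends()"
```

```text
t 17.25 tcp corner [ -90.  -232.3] z 30.9 yaw 9.83416291864463 F [ 0.8 -1.4 -0. ] Fb [ 0.5 -1.5] open 0.0002936689042410791
0 -0.1 -209.1
1 -0.3 -208.9
2 -0.1 -220.1
-0.04 -110.0
-0.08 -109.2
-0.12 -109.7
-0.16 -109.4
-0.2 -108.8
```

Request:
move_arm:
  deltas:
    - [[0,-0.0005,0],0,0]
    - [[0,0,0],0,0]

```text
clock: 17.5
tcp_pos: [0.562, -0.101, 0.031]
tcp_rot: [0.996, 0.086, 0.0, 0.0]
wrist_force: [0.5, -5.1, -0.9]
opening: -0.0001
grasp_force: 2.5
```

Request:
move_arm:
  deltas:
    - [[0,0.006,0],0,0]
    - [[0,0.015,0],0,0]
    - [[0,0.01,-0.02],0,0]
    - [[-0.02,0,-0.04],0,0]
    - [[-0.03,0,-0.03],0,0]

```text
clock: 18.0
tcp_pos: [0.5185, -0.1404, 0.1222]
tcp_rot: [0.996, 0.086, 0.001, -0.0]
wrist_force: [-0.1, 0.6, -0.2]
opening: -0.0001
grasp_force: 0.0
```

Request:
move_arm:
  deltas:
    - [[-0.03,-0.03,0],0,0.085]
    - [[0,-0.04,0],0,0.085]
    - [[0,-0.04,0],0,0.085]
    - [[0,-0.03,0],0,0.085]
    - [[0,-0.01,0],0,0.085]

```text
clock: 18.5
tcp_pos: [0.4627, 0.0053, 0.1212]
tcp_rot: [0.996, 0.087, 0.0, -0.0]
wrist_force: [-0.3, -1.6, 0.5]
opening: 0.0722
grasp_force: 0.0
```

```bash
python3 -c "
from h import *
st();ends()"
```

```text
t 18.5 tcp corner [-169.7 -110.5] z 121.2 yaw 10.000949914796399 F [-0.3 -1.6  0.5] Fb [-0.6 -1.5] open 0.07216169090010237
0 -0.0 -218.5
1 -0.2 -57.1
2 -0.1 -50.4
-0.04 -109.9
-0.08 -34.0
-0.12 -34.8
-0.16 -28.5
-0.2 -14.2
```

Now the side touch. It comes down, then approaches to x ≈ -120.

Request:
move_arm:
  deltas:
    - [[0,0,0.04],0.002,0.085]
    - [[0,0,0.04],0,0.085]
    - [[0,0,0.02],0,0.085]
    - [[0,0,0.005],0,0.085]
    - [[0,0,0],0,0.085]

```text
clock: 19.05
tcp_pos: [0.4628, 0.0022, 0.0157]
tcp_rot: [0.996, 0.084, -0.001, 0.0]
wrist_force: [0.8, -0.9, 0.9]
opening: 0.0851
grasp_force: 0.0
```

Request:
move_arm:
  deltas:
    - [[0.015,0,0],0,0.085]
    - [[0.015,0,0],0,0.085]
    - [[0.01,0,0],0,0.085]
    - [[0.004,0,0],0,0.085]
    - [[0.002,0,0],0,0.085]

```text
clock: 19.55
tcp_pos: [0.5084, 0.0106, 0.0164]
tcp_rot: [0.996, 0.085, 0.0, 0.0]
wrist_force: [-0.2, -0.4, 0.2]
opening: 0.0851
grasp_force: 0.0
```

```bash
python3 -c "
from h import *
st()"
```

```text
t 19.55 tcp corner [-123.8 -113.1] z 16.4 yaw 9.701368147211909 F [-0.2 -0.4  0.2] Fb [-0.3 -0.3] open 0.08511891812446443
```

Request:
move_arm:
  deltas:
    - [[0.0007,0,0],-0.0025,0.085]
    - [[0.0007,0,0],0,0.085]
    - [[0.0007,0,0],0,0.085]
    - [[0.0006,0,0],0,0.085]
    - [[0.0005,0,0],0,0.085]

```text
clock: 20.05
tcp_pos: [0.511, 0.0114, 0.0159]
tcp_rot: [0.996, 0.086, -0.0, 0.0]
wrist_force: [-0.8, 0.2, 1.2]
opening: 0.0852
grasp_force: 0.8
```

Request:
move_arm:
  deltas:
    - [[0.0005,0,0],0,0.085]
    - [[0.0004,0,0],0,0.085]

```text
clock: 20.25
tcp_pos: [0.5119, 0.0116, 0.0159]
tcp_rot: [0.996, 0.086, -0.0, 0.0]
wrist_force: [-3.5, -0.6, 1.4]
opening: 0.0847
grasp_force: 1.5
```

Request:
move_arm:
  deltas:
    - [[0.0005,0,0],0,0.085]
    - [[0,0,0],0,0.085]

```text
clock: 20.45
tcp_pos: [0.5121, 0.0116, 0.0158]
tcp_rot: [0.996, 0.086, -0.001, 0.0]
wrist_force: [-5.0, -1.2, 3.9]
opening: 0.0855
grasp_force: 2.6
```

Request:
move_arm:
  deltas:
    - [[-0.006,0,0],0,0.085]
    - [[-0.03,0,0],0,0.085]
    - [[-0.03,0,-0.03],0,0.085]
    - [[-0.01,0.03,-0.045],0,0.085]
    - [[0,0.03,-0.045],0,0.085]

```text
clock: 20.95
tcp_pos: [0.4462, -0.0556, 0.1295]
tcp_rot: [0.996, 0.087, -0.001, -0.0]
wrist_force: [0.8, -0.5, -0.6]
opening: 0.0852
grasp_force: 0.0
```

Request:
move_arm:
  deltas:
    - [[0,0.045,0],0,0.085]
    - [[0,0.045,0],0,0.085]
    - [[0,0.045,0],0,0.085]
    - [[0,0.03,0],0,0.085]
    - [[0,0,0],0,0.085]

```text
clock: 21.45
tcp_pos: [0.4761, -0.2222, 0.1282]
tcp_rot: [0.997, 0.083, 0.0, 0.001]
wrist_force: [-0.6, 0.8, 0.7]
opening: 0.0844
grasp_force: 0.0
```

```bash
python3 -c "
from h import *
st();c=ends();show()
im=cv2.resize(c['color'][130:320,185:515],None,fx=2.4,fy=2.4,interpolation=cv2.INTER_CUBIC);cv2.imwrite('pics/t3.png',im)"
```

```text
t 21.45 tcp corner [-195.4 -337. ] z 128.2 yaw 9.559444645349053 F [-0.6  0.8  0.7] Fb [-0.5  0.9] open 0.0844236991489261
0 -0.1 -219.3
1 -0.2 -219.5
2 -0.0 -219.7
-0.04 -108.0
-0.08 -107.4
-0.12 -107.3
-0.16 -107.7
-0.2 -107.9
rect [ -53.4 -108.5] [110.  221.9] 0.24
```

View pics/t3.png

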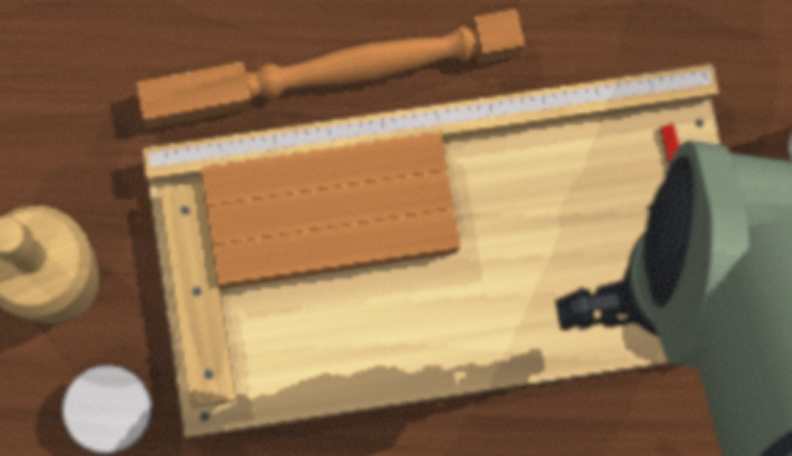

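The three blanks are tight against the fence and stop (pixels 205-458, 135-285), and the gripper is clear in the air.

```bash
python3 -c "
from h import *
print(ticket.finish_job())"
```

```text
the job is handed in; nothing more can be done
None
```

I pushed all three blanks tight side by side against the fence, with their left ends home on the stop. In the last camera measurement each end was within about 0.2 mm of the stop face and the row had no measurable gaps. The arm was clear of everything, and I handed the job in at about 21.5 s; no verdict came back.

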